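# Lay the missing caul on a glue-up

### The arm

A 6-joint arm with a two-finger parallel gripper is mounted at the origin on the work surface. World frame = base frame: x ahead of the robot, y to its left, z up, the work surface at z = 0. Lengths are in m, angles in rad, forces in N, time in s.
With the tool pointing down it reaches from about 0.275 to 0.975 m from the base axis. Payload 8.4 kg.
Tool frame: the origin (TCP) lies at the very end of the fingers, on their centre line; the grasp point (between the pads) lies 19 mm behind it; z points along the fingers, y is the line along which they close (so a half turn about z gives the same grasp; the last joint's range is limited). The gripper opens to 92 mm and grips with 3 to 60 N. Pads are 20 mm wide; open, the fingers measure 128 mm over their backs; the gripper's body (75 mm by 189 mm) begins 69 mm behind the grasp point.
Start: joints at [1.143, 0.353, 1.633, -0, 1.155, -0.002], TCP at [0.258, 0.569, 0.215] pointing down, gripper open.
Joint ranges: [-2.63, 2.63], [-0.92, 2.1], [0.06, 2.66], [-1.3, 4.44], [0, 2.69], [-3.02, 3.02]. Speed limits (rad/s): [2.22, 2.22, 2.79, 3.14, 3.14, 3.14].

### API

Orientations are given as a unit quaternion [w, x, y, z].
In Python, from plant import env, vision gives the robot as it stands. The module is installed in compiled form; this text tells all that it offers.
- The arm moves only by the tool servo_tool, never from a script. Its argument "motion" is a list that holds one entry, the list of rows, each a list of 7 numbers: the closure, from -1 (fully open) to 1 (shut), then the shift along the tool's x, y, z in m, then the turn, a rotation vector about the tool's x, y, z in rad. A call has 1 to 8 rows; each row is the pose to reach, as a shift and turn from the pose commanded when the call began, along the tool's axes at that moment; what a row does not reach only later rows make up. A row lasts 1/12 s, in which the tool goes at most 41.7 mm and 7.16 degrees, less where a joint would pass 70% of its speed; a pose out of reach is approached as far as the arm can. A call with a gripper value outside its range is refused whole. The fingers move at their own pace and stop on an object; the grip force is fixed at half the most. Time passes only in rows, so rows that repeat a pose let the fingers close. It gives the time, the measured TCP pose, the force, the opening and the grip force at its end, in the units of the state.
- env.get_state(): the state, without advancing time (a new reading comes with each control period).
- vision.read_camera(name): name is "scene" or "side" or "wrist"; returns (picture, depth): 400x640x3 uint8, red, green, blue; 400x640 float32, m along the optical axis (not along the pixel's ray), 0 where there is no reading.
- vision.calibration(name): a dict with "fx", "fy", "cx", "cy" (pixels), "distortion" ([k1, k2, p1, p2, k3] as OpenCV has them; the pictures are not rectified), "xyz" and "attitude" of the camera in the world. Camera axes: x right, y down, z forward; pixel columns grow to the right and rows downward; lengths in m; the calibration is good to about 2 mm. A picture is of the moment at which its call begins: read the wrist's pose just before it. calibration takes no time and is no camera call; for the wrist camera it gives the pose at the moment of the call.
- env.sign_off(): hands the job in; it is judged then, once.
The state is a dict: "t": time; "q": joint angles; "qd": joint speeds; "joint_torque": joint torques, N m; "ee_pos": TCP position; "tool_rot": TCP orientation; "force": force on the tool from outside, world axes, zero at the start; "moment": the same for the moment, N m; "grip_width": finger opening in m; "grip_force": force on a finger pad.
Only numpy, scipy, OpenCV 4.12 (cv2) and the standard library are available. Lean on these libraries where they do the work, as an engineer would, in place of code of your own. Each camera call takes 0.05 s, during which the arm holds its last target. There are 200 camera calls.

### The job

The glued beam standing on edge on the dark stone bench has a clamped caul at each end but none in the middle. Take the longest of the three loose wooden cauls and set it down, without dropping it, flat along the narrow top of the beam, centred between the two clamped ends and in line with the beam. Leave the two shorter cauls lying where they are.

Things in the scene. Friction and masses are not known exactly. Their poses are not given: they have to be found in the camera images.
- long_caul: The longest of three loose brown wooden battens (clamping cauls) of equal section that lie flat on the bench, in a row between the robot and the glue-up, in any order: 170 long, 36 wide, 28 mm high, about 90 g. Origin at the centre of its underside; x along its length, y across its width, z up.
- middle_caul: A shorter loose caul, 115 x 36 x 28 mm, to be left alone. Wooden plugs, 24 mm across and 30 mm high, stand between the cauls. Origin at the centre of its underside; x along its length, y across its width, z up.
- short_caul: The shortest loose caul, 70 x 36 x 28 mm, to be left alone. Origin at the centre of its underside; x along its length, y across its width, z up.
- gap (a point): Middle of the bare top of the fixed laminated beam, 110 mm above the bench; x along the beam, y across, z up. Beam 440 long, 34 wide, 60 high, on a plank 90 mm wide whose top is at 50 mm. A caul 70 long, 28 high is clamped on each end, which leaves 280 mm bare; the red-handled clamps stand 180 mm to either side of this point, up to 265 mm above the bench, their bars on the far side.
Things that resemble listed ones, but are neither listed nor needed, are in the scene too. What is shaped like the long_caul but blue or white is not meant.

How it is judged:
At the end, for the whole second after the job is handed in: The longest caul rests flat on the beam's bare top, its centre within 20 mm along and 12 mm across of the middle of the bare stretch, in line with the beam within 10 degrees, level within 7 degrees, at rest; both shorter cauls are within 30 mm of where they lay (x of long_caul in the frame of gap between -0.02 and 0.02 m and y of long_caul in the frame of gap between -0.012 and 0.012 m and z of long_caul in the frame of gap between -0.004 and 0.006 m and angle between long_caul's own z axis and vertical below 0.12 rad and angle between the x axis of long_caul and the x axis of gap, either way round below 0.175 rad and linear speed of long_caul below 0.02 m/s and distance of each of middle_caul, short_caul from where it was at the start of the episode below 0.03 m); the robot touches nothing.
It fails at once if the longest caul is let go more than 20 mm above the beam's top (z of long_caul in the frame of gap above 0.02 m and horizontal distance between long_caul and gap below 0.1 m and contact force between each of the fingers, anything else and long_caul below 0.05 N).
It fails at once if a shorter caul is moved by more than 30 mm (distance of any of middle_caul, short_caul from where it was at the start of the episode above 0.03 m).
It also fails if it takes over 43 s, if anything falls off the work surface, if the arm or the gripper's body presses on something with over 40 N, if the wrist force passes 120 N, or if a joint passes its speed limit or range.

## Working session

There is one attempt and no reset: what is moved stays moved. The work goes in short steps, Python scripts to look and compute and a tool call to move; the robot and the scene stay as the last step left them, time stands still between calls to the robot, and variables do not carry over. Pictures are saved under pics/ and viewed, at most 10 in all, crops included, and the job is handed in when it is done.

Besides the shell and the picture viewer there is one more tool, called after "Emit:" as name(argument=value, ...), one argument or row to a line, values as JSON. servo_tool: Moves the arm, as the interface text tells. Its arguments: {"type":"object","properties":{"motion":{"type":"array"}},"required":["motion"]}

```bash
mkdir -p pics; cat > h.py <<'E'
import numpy as np, cv2
from scipy.spatial.transform import Rotation as R
from plant import env, vision
def Rm(c):
    a=np.array(c["attitude"],float)
    return a if a.shape==(3,3) else R.from_quat([a[1],a[2],a[3],a[0]]).as_matrix()
def px2w(c,d,u,v,z=None):
    K=np.array([[c["fx"],0,c["cx"]],[0,c["fy"],c["cy"]],[0,0,1]])
    p=cv2.undistortPoints(np.array([[[u,v]]],float),K,np.array(c["distortion"],float))[0,0]
    r=Rm(c)@np.array([p[0],p[1],1.]);o=np.array(c["xyz"])
    s=d[int(v),int(u)] if z is None else (z-o[2])/r[2]
    return o+s*r
E
python3 - <<'E'
from h import *
s=env.get_state();print(s)
for n in("scene","side"):
    c=vision.calibration(n);print(n,c)
    p,d=vision.read_camera(n);cv2.imwrite(f"pics/{n}0.png",p[...,::-1]);np.savez(f"{n}0.npz",p=p,d=d)
E
```

```text
{'t': 0.0, 'q': array([ 1.14261758e+00,  3.53624818e-01,  1.63414218e+00, -3.64823475e-05,
        1.15519757e+00, -2.41482523e-03]), 'qd': array([-2.56174398e-04,  8.03119736e-04, -7.50715931e-05, -1.35318199e-03,
       -1.77267563e-04, -6.99847999e-04]), 'joint_torque': array([-1.02572514e-03, -5.93830168e+01, -3.34216297e+01,  6.97071897e-02,
        2.34177208e-02, -1.18450548e-04]), 'ee_pos': array([0.25794647, 0.56873707, 0.21387482]), 'tool_rot': array([-1.30248020e-04,  2.11270416e-01,  9.77427409e-01, -6.73685140e-04]), 'force': array([-0.86013437,  0.15180661, -1.03641312]), 'moment': array([-0.03637313, -0.01457304,  0.0056012 ]), 'grip_force': 0.0, 'grip_width': 0.09182006615705718}
scene {'fx': 510.7868705666377, 'fy': 510.7868705666377, 'cx': 310.0277937873553, 'cy': 195.8356186897475, 'distortion': array([-0.00228795,  0.        ,  0.        ,  0.        ,  0.        ]), 'xyz': array([ 1.07429411, -0.21866678,  1.16998838]), 'attitude': array([-0.2451252 ,  0.86289639,  0.42335136, -0.12687428])}
side {'fx': 389.0180995374358, 'fy': 389.0180995374358, 'cx': 311.53446975987157, 'cy': 202.51752328751675, 'distortion': array([-0.03798515,  0.        ,  0.        ,  0.        ,  0.        ]), 'xyz': array([-0.01796747, -0.66767797,  0.72263225]), 'attitude': array([-0.47115588,  0.84132814, -0.23207496,  0.12775099])}
```

View pics/scene0.png

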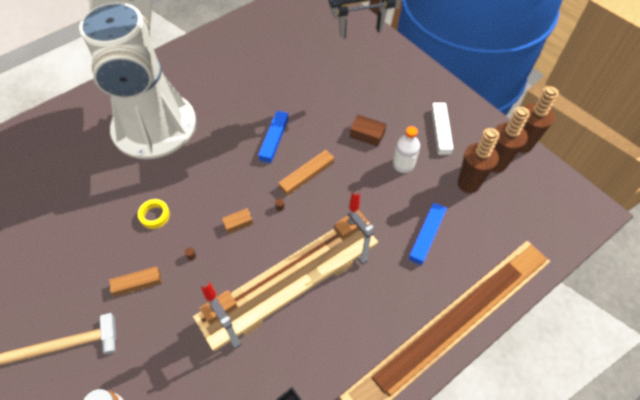

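View pics/side0.png

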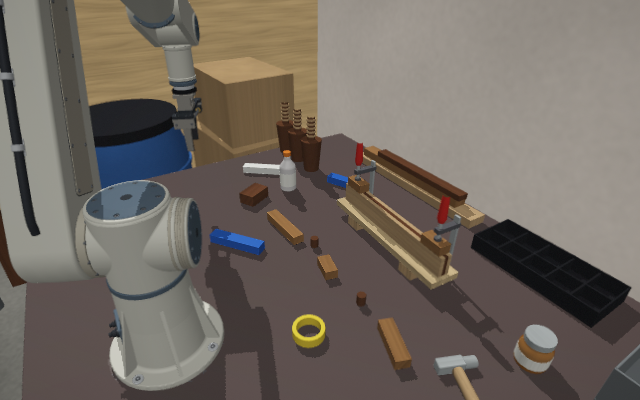

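Scene view, what could be taken for the long caul: brown battens at (307,172), (134,280) and (237,220), a dark block at (368,130), blue bars at (273,136) and (428,233), and a white bar at (442,128). The batten at (307,172) looks longest. The beam runs from about (215,310) to (360,235). Next is a close crop to check that choice.

```bash
python3 - <<'E'
import numpy as np,cv2
p=np.load("scene0.npz")["p"][...,::-1]
cv2.imwrite("pics/crop1.png",cv2.resize(p[140:210,260:360],None,fx=8,fy=8,interpolation=cv2.INTER_CUBIC))
cv2.imwrite("pics/crop2.png",cv2.resize(p[190:350,190:390],None,fx=4,fy=4)[:600])
E
```

```text
(no output)
```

View pics/crop1.png

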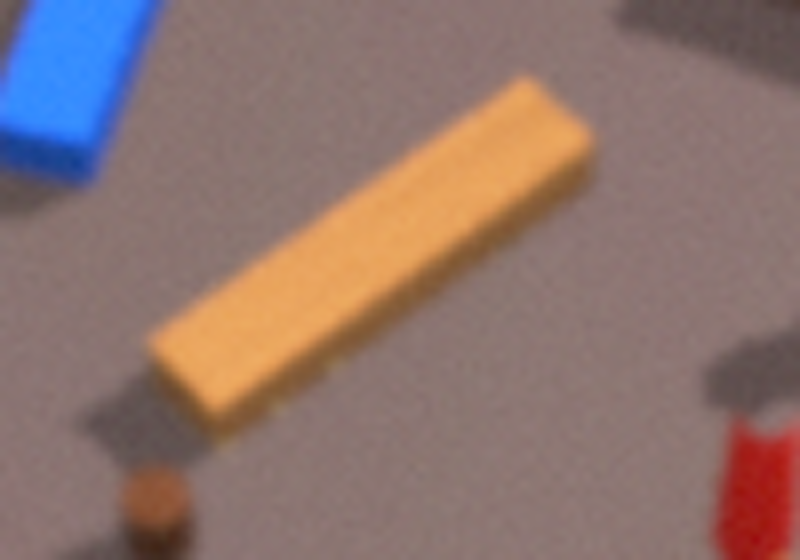

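View pics/crop2.png

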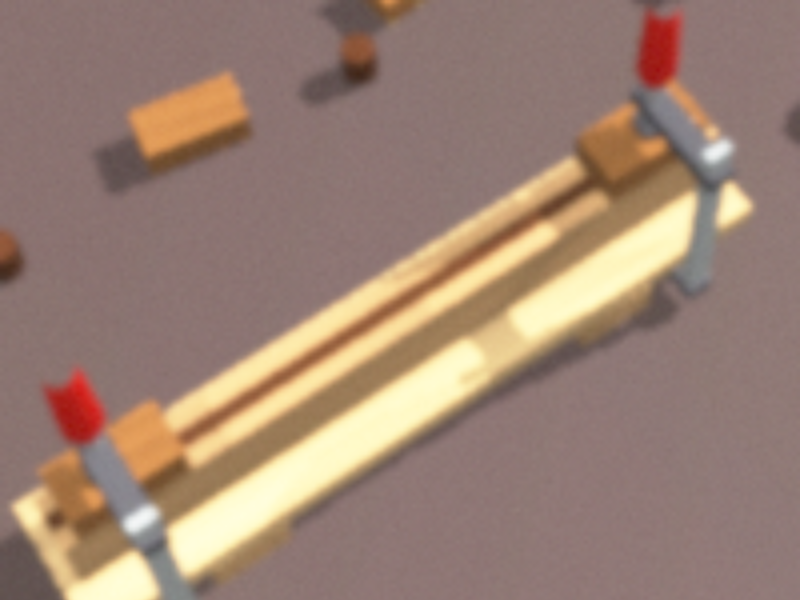

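Crop 1 shows a plain orange-brown batten, with its top corners at crop pixels (150,345), (215,415), (592,140) and (528,77). Crop 2 shows the bare beam top between the clamped cauls, running from about (165,410)/(188,460) to (580,155)/(610,195).

```bash
cat >> h.py <<'E'
def rz(deg): return deg
E
python3 - <<'E'
from h import *
c=vision.calibration("scene");D=np.load("scene0.npz")["d"]
f=lambda u,v,s,o,z:px2w(c,D,u/s+o[0]-.5,v/s+o[1]-.5,z)
P=[f(u,v,8,(260,140),.028) for u,v in((150,345),(215,415),(592,140),(528,77))]
print(np.round(P,4)); P=np.array(P)
print("ctr",P.mean(0),"L",np.linalg.norm(P[3]-P[0]),np.linalg.norm(P[2]-P[1]),"W",np.linalg.norm(P[1]-P[0]),np.linalg.norm(P[3]-P[2]))
d=P[3]+P[2]-P[0]-P[1];print("yaw",np.degrees(np.arctan2(d[1],d[0])))
for n,pts,z in(("beamtop",((165,410),(188,460),(610,195),(580,155)),.11),("caultop",((150,403),(187,450),(617,172),(580,140)),.138)):
    Q=np.array([f(u,v,4,(190,190),z) for u,v in pts]);d=Q[3]+Q[2]-Q[0]-Q[1]
    print(n,np.round(Q,4).tolist(),Q.mean(0),"L",np.linalg.norm(d)/2,"W",np.linalg.norm(Q[1]-Q[0]),np.linalg.norm(Q[3]-Q[2]),"yaw",np.degrees(np.arctan2(d[1],d[0])))
# lengths of beam-edge lines
for e in(((165,405),(575,160)),((192,462),(600,203))):
    a,b=[f(u,v,4,(190,190),.11) for u,v in e];print(a,b,np.degrees(np.arctan2(*(b-a)[1::-1])))
for u,v in((307,172),(271,282),(220,300),(300,270)):print(u,v,px2w(c,D,u,v))
s=env.get_state();q=s["tool_rot"];print(R.from_quat([q[1],q[2],q[3],q[0]]).as_matrix().round(4))
E
```

```text
[[0.4141 0.1648 0.028 ]
 [0.45   0.1656 0.028 ]
 [0.4391 0.335  0.028 ]
 [0.4041 0.3346 0.028 ]]
ctr [0.42681794 0.2499899  0.028     ] L 0.1700800529039379 0.16983456832792573 W 0.035932347636305914 0.034996881120488425
yaw 93.51760318068413
beamtop [[0.6313, -0.1129, 0.11], [0.663, -0.1186, 0.11], [0.6789, 0.1637, 0.11], [0.6477, 0.1666, 0.11]] [0.65524582 0.0247117  0.11      ] L 0.2813660597348791 W 0.03223449409966794 0.031347477402651064 yaw 86.71174600353676
caultop [[0.6347, -0.1199, 0.138], [0.669, -0.1186, 0.138], [0.6805, 0.1661, 0.138], [0.6514, 0.1626, 0.138]] [0.65888394 0.02254447 0.138     ] L 0.28395734280007034 W 0.034235731723813424 0.02931304705183073 yaw 87.1621980889947
[ 0.62886687 -0.11131685  0.11      ] [0.64849371 0.16217506 0.11      ] 85.89526970709638
[ 0.66531396 -0.11748967  0.11      ] [0.67938466 0.15585433 0.11      ] 87.05323377441331
307 172 [0.43406732 0.24659488 0.02805445]
271 282 [ 0.6653237  -0.0290298   0.10728261]
220 300 [ 0.64452322 -0.14353162  0.13897796]
300 270 [0.67585096 0.04314627 0.0911388 ]
[[-9.107e-01  4.130e-01 -5.000e-04]
 [ 4.130e-01  9.107e-01 -1.100e-03]
 [-0.000e+00 -1.200e-03 -1.000e+00]]
```

Emit:
servo_tool(
  motion=[
    [[-1, -0.01, -0.008, 0, 0, 0, 0.04], [-1, -0.03, -0.023, 0, 0, 0, 0.12], [-1, -0.055, -0.042, 0, 0, 0, 0.22], [-1, -0.08, -0.062, 0, 0, 0, 0.32], [-1, -0.105, -0.081, 0, 0, 0, 0.42], [-1, -0.125, -0.097, 0, 0, 0, 0.5], [-1, -0.14, -0.108, 0, 0, 0, 0.54], [-1, -0.143, -0.11, 0, 0, 0, 0.54]],
  ],
)

```text
t: 0.77
ee_pos: [0.344, 0.4066, 0.2144]
tool_rot: [0.0, 0.467, 0.884, -0.001]
force: [-0.4, -0.3, 0.1]
grip_width: 0.0917
grip_force: 0.0
```

```bash
cat >> h.py <<'E'
def go(x,y,z,yaw):
    "shift and turn in the tool frame to reach tool pose pointing down, tool-y at yaw deg"
    s=env.get_state();q=s["tool_rot"];T=R.from_quat([q[1],q[2],q[3],q[0]])
    a=np.radians(yaw);Y=np.array([np.cos(a),np.sin(a),0]);Z=np.array([0,0,-1.]);X=np.cross(Y,Z)
    G=R.from_matrix(np.c_[X,Y,Z])
    print("t",s["t"],"pos",s["ee_pos"].round(4),"q",s["q"].round(2),"w",s["grip_width"],"gf",s["grip_force"],"F",s["force"].round(1))
    print("yaw",np.degrees(np.arctan2(*T.as_matrix()[1::-1,1])))
    print("shift",T.inv().apply(np.array([x,y,z])-s["ee_pos"]).round(4),"turn",(T.inv()*G).as_rotvec().round(4))
E
python3 -c "
from h import *
go(.427,.25,.15,3.5)"
```

```text
t 0.7667 pos [0.344  0.4066 0.2144] q [ 0.87  0.21  1.83 -0.    1.1   0.27] w 0.09171036584790204 gf 0.0 F [-0.4 -0.3  0.1]
yaw 34.31759291928339
shift [-0.1761 -0.0196  0.0647] turn [-5.000e-04  1.400e-03  5.379e-01]
```

Emit:
servo_tool(
  motion=[
    [[-1, -0.01, -0.001, 0, 0, 0, 0.04], [-1, -0.036, -0.004, 0.005, 0, 0, 0.12], [-1, -0.066, -0.007, 0.02, 0, 0, 0.22], [-1, -0.096, -0.01, 0.035, 0, 0, 0.32], [-1, -0.126, -0.014, 0.05, 0, 0, 0.42], [-1, -0.156, -0.017, 0.06, 0, 0, 0.5], [-1, -0.173, -0.0195, 0.0645, 0, 0.001, 0.538], [-1, -0.176, -0.0195, 0.0645, 0, 0.001, 0.538]],
  ],
)

```text
t: 1.43
ee_pos: [0.4271, 0.2516, 0.1488]
tool_rot: [-0.001, 0.685, 0.729, -0.001]
force: [-0.1, 0.1, -0.3]
grip_width: 0.0918
grip_force: 0.0
```

```bash
python3 - <<'E'
from h import *
go(.427,.25,.006,3.5)
c=vision.calibration("wrist")
p,d=vision.read_camera("wrist");cv2.imwrite("pics/w1.png",p[...,::-1]);np.savez("w1.npz",p=p,d=d,xyz=c["xyz"],att=c["attitude"])
E
```

```text
t 1.4333 pos [0.4271 0.2516 0.1488] q [0.53 0.23 1.97 0.   0.94 0.47] w 0.09181776829266854 gf 0.0 F [-0.1  0.1 -0.3]
yaw 3.5467224078548103
shift [-1.500e-03  1.000e-04  1.428e-01] turn [-0.0022  0.0005  0.0008]
```

View pics/w1.png

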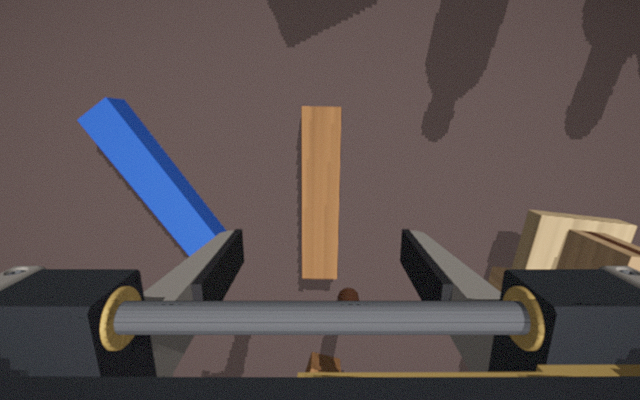

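The wrist view shows the batten at (320,190), centred between the fingers and parallel to the pads. The blue bar's end at (225,240) lies near the left finger, so I check that clearance.

```bash
python3 - <<'E'
from h import *
c=vision.calibration("scene");D=np.load("scene0.npz")["d"]
for u,v in((272,157),(272,162),(287,114),(260,155)):print(px2w(c,D,u-.5,v,.028 if v!=162 else 0).round(3))
E
```

```text
[0.333 0.2   0.028]
[0.329 0.2   0.   ]
[0.233 0.325 0.028]
[0.307 0.177 0.028]
```

The blue bar is at least 30 mm clear, so I descend and close.

Emit:
servo_tool(
  motion=[
    [[-1, -0.001, 0, 0.012, 0, 0, 0], [-1, -0.001, 0, 0.036, 0, 0, 0], [-1, -0.001, 0, 0.064, 0, 0, 0], [-1, -0.001, 0, 0.092, 0, 0, 0], [-1, -0.001, 0, 0.115, 0, 0, 0], [-1, -0.001, 0, 0.13, 0, 0, 0], [-1, -0.001, 0, 0.139, 0, 0, 0], [-1, -0.001, 0, 0.141, 0, 0, 0]],
  ],
)

```text
t: 2.15
ee_pos: [0.4262, 0.2539, 0.008]
tool_rot: [-0.001, 0.683, 0.731, -0.001]
force: [-0.5, -0.5, -0.0]
grip_width: 0.0915
grip_force: 0.0
```

Emit:
servo_tool(
  motion=[
    [[1, 0, 0, 0, 0, 0, 0], [1, 0, 0, 0, 0, 0, 0], [1, 0, 0, 0, 0, 0, 0], [1, 0, 0, 0, 0, 0, 0], [1, 0, 0, 0, 0, 0, 0], [1, 0, 0, 0, 0, 0, 0], [1, 0, 0, 0, 0, 0, 0], [1, 0, 0, 0, 0, 0, 0]],
  ],
)

```text
t: 2.82
ee_pos: [0.4271, 0.2532, 0.0092]
tool_rot: [-0.0, 0.683, 0.73, 0.0]
force: [0.5, 0.1, 0.1]
grip_width: 0.0409
grip_force: 0.0
```

Emit:
servo_tool(
  motion=[
    [[1, 0, 0, 0, 0, 0, 0], [1, 0, 0, 0, 0, 0, 0], [1, 0, 0, 0, 0, 0, 0], [1, 0, 0, 0, 0, 0, 0]],
  ],
)

```text
t: 3.15
ee_pos: [0.4269, 0.2532, 0.0091]
tool_rot: [-0.0, 0.683, 0.73, 0.0]
force: [-1.0, 0.1, 3.6]
grip_width: 0.0355
grip_force: 30.0
```

Emit:
servo_tool(
  motion=[
    [[1, 0, 0, -0.01, 0, 0, 0], [1, 0, 0, -0.03, 0, 0, 0], [1, 0, 0, -0.06, 0, 0, 0], [1, 0, 0, -0.095, 0, 0, 0], [1, 0, 0, -0.13, 0, 0, 0], [1, 0, 0, -0.16, 0, 0, 0], [1, 0, 0, -0.178, 0, 0, 0], [1, 0, 0, -0.18, 0, 0, 0]],
  ],
)

```text
t: 3.82
ee_pos: [0.429, 0.2542, 0.1934]
tool_rot: [0.001, 0.683, 0.73, 0.004]
force: [-0.5, 1.0, 0.1]
grip_width: 0.0356
grip_force: 29.9
```

```bash
python3 - <<'E'
from h import *
go(.655,.024,.19,-3.5)
E
```

```text
t 3.8167 pos [0.429  0.2542 0.1934] q [0.53 0.18 1.93 0.   1.03 0.46] w 0.0356489506368981 gf 29.944759011268616 F [-0.5  1.   0.1]
yaw 3.8446705525423583
shift [-0.2448  0.21    0.0037] turn [ 0.0057 -0.0044  0.1282]
```

Emit:
servo_tool(
  motion=[
    [[1, -0.01, 0.002, 0, 0, 0, 0.01], [1, -0.035, 0.007, 0, 0, 0, 0.02], [1, -0.075, 0.014, 0, 0, 0, 0.04], [1, -0.115, 0.022, 0, 0, 0, 0.06], [1, -0.15, 0.03, 0, 0, 0, 0.08], [1, -0.19, 0.037, 0, 0, 0, 0.1], [1, -0.222, 0.043, 0, 0, 0, 0.12], [1, -0.233, 0.0445, 0, 0, 0, 0.128]],
  ],
)

```text
t: 4.48
ee_pos: [0.4866, 0.0194, 0.1871]
tool_rot: [-0.001, 0.73, 0.684, -0.001]
force: [-0.6, -0.4, -1.6]
grip_width: 0.0357
grip_force: 29.9
```

```bash
python3 - <<'E'
from h import *
go(.655,.021,.19,-3.5)
for n in("scene","side"):
    c=vision.calibration(n);D=np.load(n+"0.npz")["d"]
    v,u=np.nonzero(D>0)
    K=np.array([[c["fx"],0,c["cx"]],[0,c["fy"],c["cy"]],[0,0,1]])
    p=cv2.undistortPoints(np.stack([u,v],-1)[:,None].astype(float),K,np.array(c["distortion"],float))[:,0]
    W=np.array(c["xyz"])+(np.c_[p,np.ones(len(p))]*D[v,u][:,None])@Rm(c).T
    m=(abs(W[:,0]-.656)<.06)&(abs(W[:,1]-.024)<.1)&(abs(W[:,2]-.11)<.004)
    Q=W[m];k=np.polyfit(Q[:,1],Q[:,0],1);r=Q[:,0]-np.polyval(k,Q[:,1])
    print(n,m.sum(),"x at y=.024",np.polyval(k,.024),"yaw",90-np.degrees(np.arctan(k[0])),"spread",np.percentile(r,[2,98]))
    m=(abs(W[:,0]-.656)<.012)&(abs(W[:,1]-.024)<.21)
    Q=W[m];hi=(Q[:,2]>.13)&(Q[:,2]<.145);y=Q[hi,1];print(" clamped inner ends y",y[y<.024].max(),y[y>.024].min())
E
```

```text
t 4.4833 pos [0.4866 0.0194 0.1871] q [ 0.04  0.17  1.95 -0.    1.03  0.1 ] w 0.03566212126377481 gf 29.94450330734253 F [-0.6 -0.4 -1.6]
yaw -3.707000581527971
shift [ 0.0125  0.168  -0.0034] turn [-0.0028  0.0006 -0.0036]
scene 1229 x at y=.024 0.6597172283885239 yaw 87.14235655254916 spread [-0.01721756  0.01652124]
 clamped inner ends y -0.11752409431875288 0.16153183428639192
side 490 x at y=.024 0.6548995180763261 yaw 87.30035919326255 spread [-0.01641317  0.01782213]
 clamped inner ends y -0.11963374680478078 0.15769474984023735
```

Emit:
servo_tool(
  motion=[
    [[1, 0.001, 0.01, 0, 0, 0, 0], [1, 0.003, 0.03, 0, 0, 0, -0.004], [1, 0.006, 0.058, -0.001, 0, 0, -0.008], [1, 0.009, 0.088, -0.002, 0, 0, -0.012], [1, 0.012, 0.118, -0.003, 0, 0, -0.016], [1, 0.014, 0.145, -0.003, 0, 0, -0.016], [1, 0.016, 0.165, -0.003, 0, 0, -0.016], [1, 0.016, 0.17, -0.003, 0, 0, -0.016]],
  ],
)

```text
t: 5.15
ee_pos: [0.6601, 0.0306, 0.19]
tool_rot: [-0.001, 0.722, 0.691, 0.0]
force: [-1.1, -0.6, -2.4]
grip_width: 0.0359
grip_force: 29.9
```

Emit:
servo_tool(
  motion=[
    [[1, 0, 0, 0.01, 0, 0, 0], [1, 0, 0, 0.028, 0, 0, 0], [1, 0, 0, 0.043, 0, 0, 0], [1, 0, 0, 0.05, 0, 0, 0], [1, 0, 0, 0.05, 0, 0, 0]],
  ],
)

```text
t: 5.57
ee_pos: [0.6549, 0.0296, 0.139]
tool_rot: [-0.002, 0.723, 0.691, -0.002]
force: [-1.1, -0.2, -1.8]
grip_width: 0.0357
grip_force: 29.9
```

```bash
python3 - <<'E'
from h import *
go(.657,.0245,.119,-2.8)
P=[]
for n in("scene","side"):
    p,d=vision.read_camera(n);np.savez(n+"1.npz",p=p,d=d)
    a=p[190:350,190:390] if n=="scene" else p[150:290,320:480]
    P.append(cv2.resize(a[...,::-1],(400,320) if 0 else (400,int(400*a.shape[0]/a.shape[1]))))
h=max(x.shape[0] for x in P)
cv2.imwrite("pics/h1.png",np.hstack([cv2.copyMakeBorder(x,0,h-x.shape[0],0,0,0) for x in P]))
E
```

```text
t 5.5667 pos [0.6549 0.0296 0.139 ] q [0.04 0.48 1.62 0.   1.05 0.09] w 0.03572086030899244 gf 29.944812655448914 F [-1.1 -0.2 -1.8]
yaw -2.5556657822452067
shift [-0.005   0.0024  0.02  ] turn [-0.0055 -0.0006  0.0043]
```

View pics/h1.png

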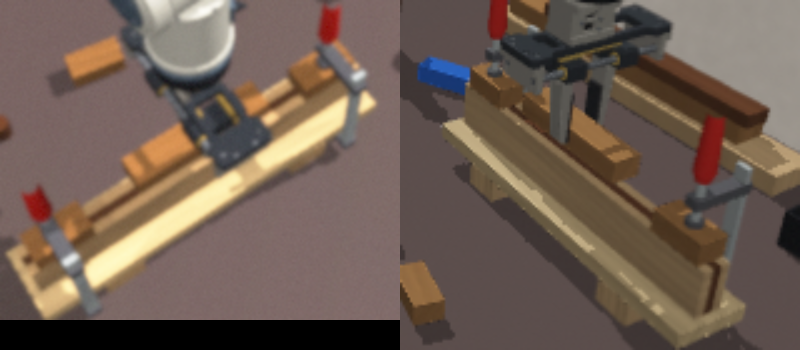

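The caul hovers about 20 mm above the beam, in line with it, between the clamped cauls. The left pane shows its near end at (125,165), and the right pane shows its end at (625,165). I lower most of the way and check its position from depth.

Emit:
servo_tool(
  motion=[
    [[1, -0.002, 0.001, 0.003, 0, 0, 0], [1, -0.004, 0.002, 0.008, 0, 0, 0], [1, -0.005, 0.002, 0.013, 0, 0, 0], [1, -0.005, 0.002, 0.015, 0, 0, 0], [1, -0.005, 0.002, 0.015, 0, 0, 0]],
  ],
)

```text
t: 6.08
ee_pos: [0.6591, 0.024, 0.1261]
tool_rot: [-0.001, 0.723, 0.691, -0.0]
force: [-0.4, -0.4, -1.1]
grip_width: 0.0357
grip_force: 29.9
```

```bash
cat > m.py <<'E'
from h import *
go(.657,.0245,.119,-2.8)
for n in("scene","side"):
    c=vision.calibration(n);p_,D=vision.read_camera(n);np.savez(n+"2.npz",p=p_,d=D)
    v,u=np.nonzero(D>0)
    K=np.array([[c["fx"],0,c["cx"]],[0,c["fy"],c["cy"]],[0,0,1]])
    p=cv2.undistortPoints(np.stack([u,v],-1)[:,None].astype(float),K,np.array(c["distortion"],float))[:,0]
    W=np.array(c["xyz"])+(np.c_[p,np.ones(len(p))]*D[v,u][:,None])@Rm(c).T
    Q=W[(abs(W[:,0]-.656)<.05)&(abs(W[:,1]-.021)<.115)&(abs(W[:,2]-.141)<.009)]
    print(n,"top z",np.median(Q[:,2]),"y ends",np.percentile(Q[:,1],[0,1,99,100]).round(4))
    for lo,hi in((-.06,-.02),(.07,.105)):
        S=Q[(Q[:,1]>lo)&(Q[:,1]<hi)]
        if len(S)>20:print("  ",lo,len(S),"x",np.percentile(S[:,0],[3,50,97]).round(4),"z",np.median(S[:,2]).round(4),"y",S[:,1].mean().round(3))
E
python3 m.py
```

```text
t 6.0833 pos [0.6591 0.024  0.1261] q [0.03 0.49 1.63 0.   1.02 0.08] w 0.03571649179080094 gf 29.944775104522705 F [-0.4 -0.4 -1.1]
yaw -2.594862651237634
shift [ 0.0004 -0.0021  0.0071] turn [-0.0014 -0.0009  0.0036]
scene top z 0.14428303850015634 y ends [-0.0632 -0.0621  0.1053  0.1084]
   -0.06 323 x [0.6396 0.6586 0.675 ] z 0.1444 y -0.04
   0.07 167 x [0.6466 0.6662 0.6818] z 0.1444 y 0.093
side top z 0.1437875038120715 y ends [-0.0665 -0.0654  0.1014  0.1048]
   -0.06 144 x [0.6344 0.6472 0.6694] z 0.1439 y -0.041
   0.07 68 x [0.6399 0.646  0.6748] z 0.1438 y 0.086
```

By depth the caul's centre is at (0.661, 0.022) in the scene camera, against (0.660, 0.022) for the gap. Its underside is about 6 mm above the beam, so I lower it gently.

Emit:
servo_tool(
  motion=[
    [[1, 0, -0.001, 0.002, 0, 0, 0], [1, 0, -0.001, 0.004, 0, 0, 0], [1, 0, -0.001, 0.005, 0, 0, 0], [1, 0, -0.001, 0.006, 0, 0, 0], [1, 0, -0.001, 0.006, 0, 0, 0], [1, 0, -0.001, 0.006, 0, 0, 0]],
  ],
)

```text
t: 6.68
ee_pos: [0.6585, 0.0242, 0.1207]
tool_rot: [-0.0, 0.723, 0.691, 0.0]
force: [-0.7, -0.2, 0.0]
grip_width: 0.0356
grip_force: 29.9
```

```bash
python3 m.py
```

```text
t 6.6833 pos [0.6585 0.0242 0.1207] q [0.03 0.5  1.63 0.   1.01 0.08] w 0.035578578528527464 gf 29.94481086730957 F [-0.7 -0.2  0. ]
yaw -2.574615834554185
shift [ 0.0002 -0.0015  0.0017] turn [-0.0005 -0.0009  0.0039]
scene top z 0.13905964903697676 y ends [-0.0627 -0.0619  0.1067  0.1086]
   -0.06 301 x [0.6388 0.6574 0.6738] z 0.1392 y -0.04
   0.07 155 x [0.6459 0.6653 0.6808] z 0.1394 y 0.093
side top z 0.13872218766275451 y ends [-0.0661 -0.0655  0.101   0.1081]
   -0.06 132 x [0.6341 0.6498 0.6695] z 0.1388 y -0.04
   0.07 51 x [0.6389 0.6471 0.6715] z 0.1381 y 0.086
```

About 1 mm remains: press the last bit, then open.

Emit:
servo_tool(
  motion=[
    [[1, 0, 0, 0.001, 0, 0, 0], [1, 0, 0, 0.0015, 0, 0, 0], [1, 0, 0, 0.0015, 0, 0, 0], [1, 0, 0, 0.0015, 0, 0, 0]],
  ],
)

```text
t: 7.12
ee_pos: [0.6585, 0.0242, 0.1193]
tool_rot: [-0.0, 0.723, 0.691, 0.0]
force: [-0.2, 0.5, -0.7]
grip_width: 0.036
grip_force: 29.9
```

Emit:
servo_tool(
  motion=[
    [[-1, 0, 0, 0, 0, 0, 0], [-1, 0, 0, 0, 0, 0, 0], [-1, 0, 0, 0, 0, 0, 0], [-1, 0, 0, 0, 0, 0, 0], [-1, 0, 0, 0, 0, 0, 0], [-1, 0, 0, 0, 0, 0, 0], [-1, 0, 0, 0, 0, 0, 0], [-1, 0, 0, 0, 0, 0, 0]],
  ],
)

```text
t: 7.78
ee_pos: [0.6585, 0.0242, 0.1193]
tool_rot: [-0.0, 0.723, 0.691, 0.0]
force: [-0.3, -0.1, 0.6]
grip_width: 0.0866
grip_force: 0.0
```

Emit:
servo_tool(
  motion=[
    [[-1, 0, 0, -0.01, 0, 0, 0], [-1, 0, 0, -0.03, 0, 0, 0], [-1, 0, 0, -0.06, 0, 0, 0], [-1, 0, 0, -0.09, 0, 0, 0], [-1, 0, 0, -0.115, 0, 0, 0], [-1, 0, 0, -0.13, 0, 0, 0], [-1, 0, 0, -0.135, 0, 0, 0], [-1, 0, 0, -0.135, 0, 0, 0]],
  ],
)

```text
t: 8.45
ee_pos: [0.6593, 0.0241, 0.2563]
tool_rot: [0.001, 0.723, 0.691, 0.001]
force: [-0.8, -0.3, 0.4]
grip_width: 0.0921
grip_force: 0.0
```

```bash
python3 m.py; python3 - <<'E'
import numpy as np,cv2
P=[np.load(n+"2.npz")["p"][...,::-1] for n in("scene","side")]
cv2.imwrite("pics/end.png",np.hstack([cv2.resize(P[0][190:350,100:390],(450,248)),cv2.resize(P[1][150:272,310:480],(346,248))]))
E
```

```text
t 8.45 pos [0.6593 0.0241 0.2563] q [0.03 0.37 1.51 0.   1.26 0.08] w 0.09214359830795808 gf 0.0 F [-0.8 -0.3  0.4]
yaw -2.5796014057794734
shift [ 0.0002 -0.0027  0.1373] turn [ 0.0027 -0.0011  0.0038]
scene top z 0.13768440103577606 y ends [-0.063  -0.0613  0.1034  0.1067]
   -0.06 296 x [0.6384 0.6565 0.6733] z 0.1378 y -0.04
   0.07 122 x [0.6646 0.674  0.6817] z 0.1377 y 0.088
side top z 0.13699844083468243 y ends [-0.0663 -0.065   0.1037  0.1068]
   -0.06 118 x [0.634  0.6511 0.6689] z 0.1369 y -0.04
   0.07 82 x [0.6412 0.6565 0.6758] z 0.137 y 0.086
```

View pics/end.png

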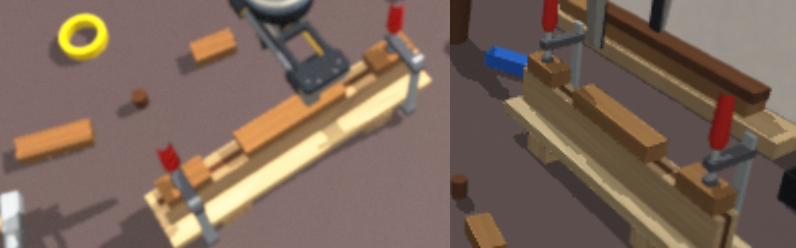

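The caul lies flat on the beam, centred and in line, with its top at 0.138 m. The shorter cauls at (213,45) and (55,140) have not moved, and the gripper is clear.

```bash
python3 -c "
from plant import env
print(env.sign_off())"
```

```text
the job is handed in; nothing more can be done
None
```

The longest caul was set down, not dropped, flat on the beam's top and in line with it, within about 3 mm of the middle by camera depth; both shorter cauls stayed put, and the job was handed in at about 8.5 s (no verdict was returned).

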